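# Prop open the spares chest

## Robot

A 6-joint arm with a two-finger parallel gripper is mounted at the origin on the work surface. World frame = base frame: x ahead of the robot, y to its left, z up, the work surface at z = 0. Lengths are in m, angles in rad, forces in N, time in s.
With the tool pointing down it reaches from about 0.35 to 0.775 m from the base axis. Payload 7.3 kg.
Tool frame: the origin (TCP) lies at the centre of the arm's flange, where the gripper is bolted on; the fingertips stand 178 mm ahead of it and the grasp point (between the pads) lies 159 mm ahead of it (tip_extent is the distance from the TCP to the fingertips, in m); z points along the fingers, y is the line along which they close (so a half turn about z gives the same grasp; the last joint's range is limited). The gripper opens to 92 mm and grips with 3 to 60 N. Pads are 19 mm wide; open, the fingers measure 130 mm over their backs; the gripper's body (75 mm by 190 mm) begins 47 mm behind the grasp point.
Start: joints at [1.016, 0.342, 1.524, -0, 1.275, -0.146], TCP at [0.209, 0.482, 0.405] pointing down, gripper open.
Joint ranges: [-2.53, 2.53], [-0.77, 2.02], [0.04, 2.7], [-1, 4.14], [0.28, 2.66], [-3.11, 3.11]. Speed limits (rad/s): [2.57, 2.57, 3.14, 3.14, 3.14, 3.14].

## Interface

Orientations are given as [roll, pitch, yaw] about the fixed x, y, z axes, in that order (R = Rz(yaw) Ry(pitch) Rx(roll)).
In Python, from cell import * gives the robot as it stands.
- The arm moves only by the tool arm_command, never from a script. Its arguments are lists of equal length, an entry for each row: "xyz": the shift along the world's x, y, z in mm, a list of three; "spin": the turn about the world's z in degrees. In form: {"xyz": [[tx, ty, tz], ...], "spin": [spin, ...]}. A call has 1 to 20 rows; each row shifts and turns the commanded pose from where the row before left it; what a row does not reach is not made up. A row lasts 1/10 s, in which the tool goes at most 50 mm and 8.59 degrees, less where a joint would pass 70% of its speed; a pose out of reach is approached as far as the arm can. A call with a gripper value outside its range is refused whole. "jaw" is the opening, from -1 (shut) to 1 (fully open), set as the call begins (left out, the last holds). The fingers move at their own pace and stop on an object; "squeeze" is the grip in N (left out, the last holds). Time passes only in rows, so rows that do not move let the fingers close. It gives the time, the measured TCP pose, the force, the opening and the grip force at its end, in the units of the state.
- observe(): the state, without advancing time (a new reading comes with each control period).
- read_camera(name): name is "scene" or "top" or "wrist"; returns a dict with "img" (400x640x3 uint8, red, green, blue), "depth" (400x640 float32, m along the optical axis (not along the pixel's ray), 0 where there is no reading), "fx", "fy", "cx", "cy" (pixels), "dist_coeffs" ([k1, k2, p1, p2, k3] as OpenCV has them; the pictures are not rectified), "world_from_camera" (4x4, takes a point from camera to world coordinates). Camera axes: x right, y up, looking along -z (the intrinsics and any distortion apply to the point x, -y, -z); pixel columns grow to the right and rows downward; lengths in m; the calibration is good to about 2 mm. A picture is of the moment at which its call begins.
- hand_in(): hands the job in; it is judged then, once.
The state is a dict: "time": time; "qpos": joint angles; "qvel": joint speeds; "joint_efforts": joint torques, N m; "tool_pos": TCP position; "tool_rot": TCP orientation; "contact_force": force on the tool from outside, world axes, zero at the start; "torque": the same for the moment, N m; "opening": finger opening in m; "grip_force": force on a finger pad.
Only numpy, scipy, OpenCV 4.12 (cv2) and the standard library are available. Lean on these libraries where they do the work, as an engineer would, in place of code of your own. Each camera call takes 0.05 s, during which the arm holds its last target. There are 200 camera calls.

## Task

Open the grey spares chest on the packing bench and leave its lid safely propped: lift the lid right up, swing out the prop rod on the lid's right side, and let its foot down onto the sill and along it until it drops fully into the hole, so that the rod carries the lid. Do not force the rod against the sill (25 N is too much), and leave the stock in and around the chest where it is.

Things in the scene. Friction and masses are not known exactly. Their poses are not given: they have to be found in the camera images.
- chest: Open steel chest, 200 (x) by 260 (y) by 110 mm high, fixed to the bench. Origin: centre of its underside; x points from its front (the lid's bar, robot side) to the hinge side, z up. Offsets in all these texts are along the chest's axes: right is -y, forward is -x. The lid is 12 mm thick, about 0.7 kg (varies by a tenth).
- lid (a joint): Lid angle in rad: 0 shut, 1.35 the end stop. The hinge is stiff and damped: above about 1.2 rad the lid stays up when let go; lower down it sinks shut in a second or two unless carried. It rests at about 0.75 rad with the rod's foot in the hole, at about 0.9 rad with the foot standing on the sill beside the hole.
- lid_bar (a point): Middle of the round lifting bar (12 mm thick, 120 mm long, along y), which stands 40 mm off the lid's front edge, 240 mm from the hinge line and 6 mm above the lid's underside plane (the hinge line lies in that plane). The bar can turn between the fingers as the lid swings.
- lid_hinge (a point): Middle of the hinge line, which runs along y at chest x = +100, z = 110.5 mm.
- rod: Prop rod, a round steel bar 10 mm thick, 137 mm from pivot to foot tip. It pivots about y on the lid's right side, 150 mm from the hinge line in the lid's underside plane, at chest y = -145 mm. Origin: the pivot; x points to the foot. It starts along the lid, foot to the hinge, and swings down and forward (up to 2.2 rad). The pivot is stiff (0.07 N m): the rod stays at the angle it is left at.
- rod_pin (a point): Grip point on the rod's cross-pin, a round pin 10 mm thick that stands out 72 mm to the right (-y) of the rod. The point lies on the pin's axis, 58 mm from the rod, 92 mm from the pivot along the rod and 45 mm from the foot tip. The pin can turn between the fingers. Pushing it to slide the foot along the sill under the lid takes 5 to 9 N.
- rod_foot (a point): Tip of the rod's rounded foot (10 mm thick).
- sill: Steel channel on the chest's right side, 190 (x) by 30 (y) mm, topped by a smooth strip. Origin: middle of its top, 90 mm up, at chest x = 0, y = -145 mm. The strip has one hole, 15 mm long in x, 14 mm deep; its centre lies 3 mm behind to 33 mm forward of the origin, no pose tells where. Find it by eye, or by feel: a foot slid along under the lid's weight drops in.
- tin_in: Bystander: short steel tin (60 mm across, 50 mm tall) inside the chest. Origin at the centre of its underside.
- carton_in: Bystander: small cardboard carton (60 x 90 x 40 mm) inside the chest. Origin at the centre of its underside.
- flask_l: Bystander: white plastic bottle (66 mm across, 170 mm tall) on the table to the left of the chest. Origin at the centre of its underside.
- tin_l: Bystander: wide metal tin (90 mm across, 75 mm tall) on the table to the left of the chest. Origin at the centre of its underside.
- flask_r: Bystander: grey plastic bottle (56 mm across, 150 mm tall) on the table to the right of the chest. Origin at the centre of its underside.
- tin_r: Bystander: steel tin (76 mm across, 60 mm tall) on the table to the right of the chest. Origin at the centre of its underside.
- tape: Bystander: cardboard ring of tape (100 mm across, 45 mm tall) lying flat on the table to the right of the chest. Origin at the centre of its underside.

How it is judged:
By the outcome, as a careful person would: the job done as asked, in the order asked, and still so for the second after the job is handed in, with the robot touching nothing.
It also fails if it takes over 61 s, if anything falls off the work surface, if the arm or the gripper's body presses on something with over 40 N, if the wrist force passes 120 N, or if a joint passes its speed limit or range.

## Working session

There is one attempt and no reset: what is moved stays moved. The work goes in short steps, Python scripts to look and compute and a tool call to move; the robot and the scene stay as the last step left them, time stands still between calls to the robot, and variables do not carry over. Pictures are saved under pics/ and viewed, at most 10 in all, crops included, and the job is handed in when it is done.

Besides the shell and the picture viewer there is one more tool, called after "Emit:" as name(argument=value, ...) on one line, values as JSON. arm_command: Moves the arm, as the interface text tells. Its arguments: {"type":"object","properties":{"xyz":{"type":"array","items":{"type":"array","items":{"type":"number"}}},"spin":{"type":"array","items":{"type":"number"}},"jaw":{"type":"number"},"squeeze":{"type":"number"}},"required":["xyz","spin"]}

```bash
mkdir -p pics
cat > h.py <<'E'
from cell import *
import numpy as np, cv2
def cam(n):
    c=read_camera(n); h,w=c['depth'].shape
    u,v=np.meshgrid(np.arange(w),np.arange(h))
    K=np.array([[c['fx'],0,c['cx']],[0,c['fy'],c['cy']],[0,0,1.]])
    p=cv2.undistortPoints(np.stack([u,v],-1).reshape(-1,1,2).astype(float),K,np.array(c['dist_coeffs'],float)).reshape(h,w,2)
    d=c['depth']; P=np.stack([p[...,0]*d,-p[...,1]*d,-d],-1)
    T=np.array(c['world_from_camera']); c['P']=P@T[:3,:3].T+T[:3,3]; c['P'][d==0]=np.nan
    r=np.stack([p[...,0],-p[...,1],-np.ones((h,w))],-1)
    c['ray']=r@T[:3,:3].T; c['o']=T[:3,3]
    return c
def save(c,f): cv2.imwrite('pics/'+f,c['img'][...,::-1])
E
python3 - <<'E'
from h import *
print(observe())
a=cam('top');b=cam('scene')
np.savez('/tmp/a.npz',top=a['P'],scene=b['P'],ti=a['img'],si=b['img'])
cv2.imwrite('pics/top.png',a['img'][...,::-1]); save(b,'scene.png')
print(a['o'],b['o'])
E
```

```text
{'time': 0.0, 'qpos': array([ 1.01601217e+00,  3.42757509e-01,  1.52501527e+00,  1.24926953e-05,
        1.27538361e+00, -1.45988273e-01]), 'qvel': array([-0.00040915,  0.00169453,  0.00124887,  0.00040037,  0.00241329,
       -0.00057875]), 'joint_efforts': array([-2.13258623e-03, -4.31236410e+01, -2.44220728e+01,  7.18446798e-02,
        5.58802695e-02, -1.16860128e-04]), 'tool_pos': array([0.20859512, 0.48164354, 0.4040273 ]), 'tool_rot': array([-3.14004730e+00, -2.39294876e-04,  2.73279293e+00]), 'contact_force': array([ 0.57700734,  0.16764875, -0.28840205]), 'torque': array([-0.02606796,  0.04265978,  0.00331466]), 'grip_force': 0.0, 'opening': 0.09197860259945989}
[0.32972856 0.02957507 1.14566744] [ 0.95619709 -0.67165783  1.36599255]
```

View pics/top.png

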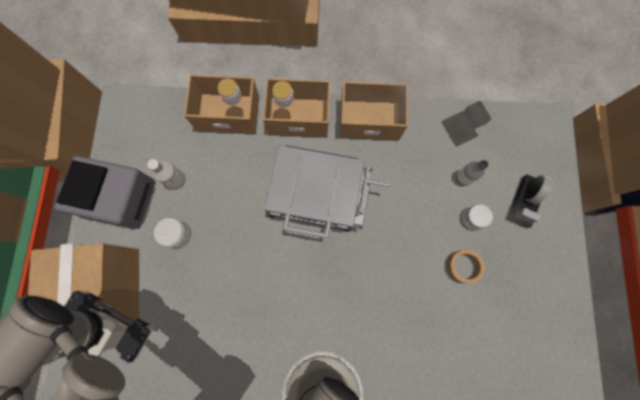

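View pics/scene.png

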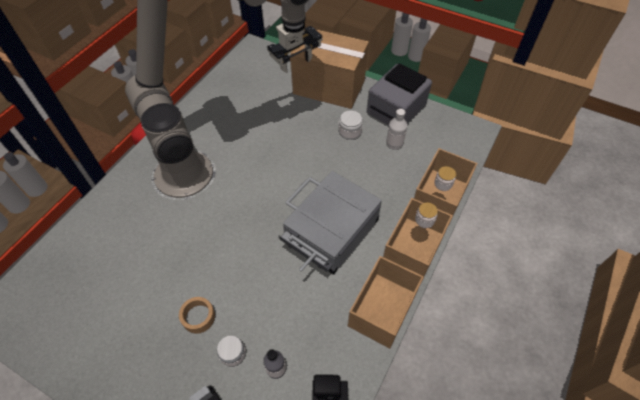

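The top view shows the chest around (318,187), slightly yawed, with the bar near (306,233) and the pin near (380,183). The scene view shows the chest at (333,222), the pin at (310,265) and the arm far left of the chest.

Run:
```python
from h import *
d=np.load('/tmp/a.npz')
for n in('top','scene'):
    P=d[n]; z=P[...,2]
    roi=(P[...,0]>.25)&(P[...,0]<.8)&(abs(P[...,1])<.3)
    m=roi&(z>.112)&(z<.135)
    m=cv2.morphologyEx(m.astype(np.uint8),cv2.MORPH_OPEN,np.ones((9,9)))
    k,l,s,_=cv2.connectedComponentsWithStats(m); i=1+np.argmax(s[1:,4])
    Q=P[l==i]; print(n,len(Q),'z',np.median(Q[:,2]))
    r=cv2.minAreaRect((Q[:,:2]*1000).astype(np.float32)); print(r,cv2.boxPoints(r).tolist())
    # all stuff higher than 30 mm
    m2=roi&(z>.06)&(z<.16)
    print(np.nanpercentile(P[m2],[0,100],axis=0))
img=d['ti'][130:250,250:400]; cv2.imwrite('pics/c1.png',cv2.resize(img[...,::-1],None,fx=5,fy=5,interpolation=cv2.INTER_CUBIC))
P=d['top']
for v,u in [(183,380),(184,385),(182,375),(230,290),(237,306),(235,320),(233,306)]: print(u,v,P[v,u])
```

```text
top 5845 z 0.12307944817892191
((595.55126953125, 45.773094177246094), (270.94940185546875, 209.446044921875), 82.09371948242188) [[473.188720703125, -74.00886535644531], [680.6438598632812, -102.81881713867188], [717.913818359375, 165.5550537109375], [510.45867919921875, 194.36500549316406]]
[[ 0.44153934 -0.21825305  0.06003064]
 [ 0.79994546  0.29975655  0.13098345]]
scene 4332 z 0.12298381903170985
((596.843017578125, 44.357521057128906), (273.4508972167969, 209.7705535888672), 81.97260284423828) [[473.8922424316406, -76.38133239746094], [681.6072998046875, -105.67507934570312], [719.7938232421875, 165.09637451171875], [512.0787353515625, 194.39012145996094]]
[[ 0.44242234 -0.2207816   0.06001984]
 [ 0.79998005  0.29940796  0.1340663 ]]
380 183 [ 0.60811709 -0.13907998  0.1169527 ]
385 184 [ 0.60648035 -0.1541883   0.11439251]
375 182 [ 0.61118358 -0.1248109   0.11424139]
290 230 [0.45642015 0.11529297 0.12155683]
306 237 [0.45149676 0.07333304 0.00190212]
320 235 [0.44634088 0.02943571 0.12166386]
306 233 [0.45034436 0.06947022 0.11941679]
```

View pics/c1.png

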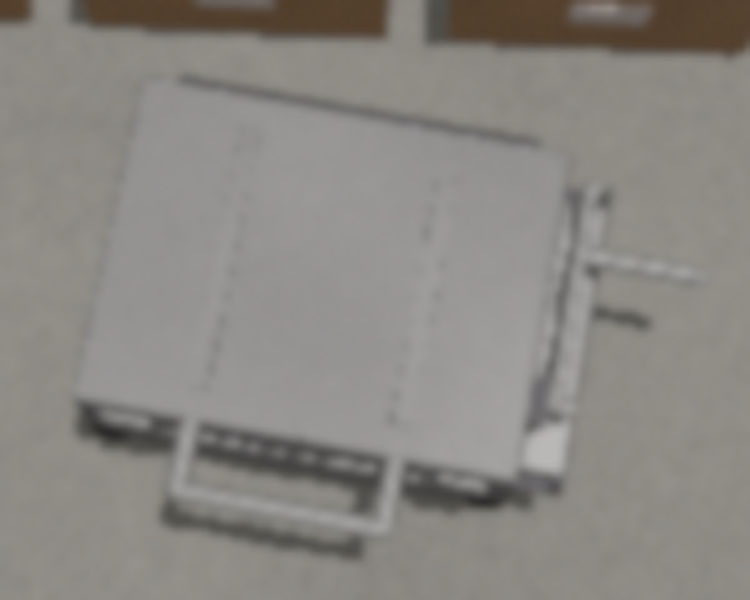

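The close-up shows the lid with the bar ends near crop (178,492) and (385,525), and the pin at about (590–700, 258–275). Chest centre is about (0.596, 0.045) with yaw −8°. The bar middle is near (0.457, 0.065, 0.1165), and the pin agrees with this model.

Emit:
arm_command(xyz=[[15.5,-26,-2],[15.5,-26,-2],[15.5,-26,-2],[15.5,-26,-2],[15.5,-26,-2],[15.5,-26,-2],[15.5,-26,-2],[15.5,-26,-2],[15.5,-26,-2],[15.5,-26,-2],[15.5,-26,-2],[15.5,-26,-2],[15.5,-26,-2],[15.5,-26,-2],[15.5,-26,-2],[15.5,-27,-2],[0,0,0],[0,0,0]], spin=[-4.66,-4.66,-4.66,-4.66,-4.66,-4.66,-4.66,-4.66,-4.66,-4.66,-4.66,-4.66,-4.66,-4.66,-4.66,-4.7,0,0], jaw=-0.48, squeeze=30)

```text
time: 1.9
tool_pos: [0.4566, 0.0645, 0.3723]
tool_rot: [-3.14, -0.0, 1.43]
contact_force: [-0.8, -0.0, -0.2]
opening: 0.0238
grip_force: 0.0
```

Run:
```python
from h import *
o=observe();print(o['tool_pos'],np.degrees(o['tool_rot']),o['opening'],o['qpos'])
c=cam('wrist');save(c,'w1.png')
P=c['P'];m=(P[...,2]>.108)&(P[...,2]<.13)&(P[...,0]<.49)
# chest coords of points
C=np.array([.596,.045]);a=np.radians(-8);R=np.array([[np.cos(a),-np.sin(a)],[np.sin(a),np.cos(a)]])
Q=(P[...,:2]-C)@R
m=(P[...,2]>.112)&(P[...,2]<.13)&(Q[...,0]<-.12)&(Q[...,0]>-.16)&(abs(Q[...,1])<.05)
q=Q[m];print(m.sum(),np.percentile(q,[5,50,95],axis=0),np.polyfit(q[:,1],q[:,0],1))
m=(P[...,2]>.112)&(P[...,2]<.13)&(Q[...,0]<-.08)&(Q[...,0]>-.12)&(abs(Q[...,1])<.04)
print(m.sum(),Q[m].min(0) if m.any() else 0)
```

```text
[0.45658002 0.06445793 0.37230373] [-1.79926602e+02 -8.62740322e-03  8.19411192e+01] 0.02379037992984349 [-2.62980720e-02  2.57561730e-01  1.74172076e+00  3.24977133e-04
  1.14356566e+00  1.14220995e-01]
1605 [[-0.14902644 -0.04860946]
 [-0.14308741  0.00221264]
 [-0.13776503  0.04548439]] [-0.02524436 -0.14308176]
2234 [-0.10393204 -0.02811192]
```

View pics/w1.png

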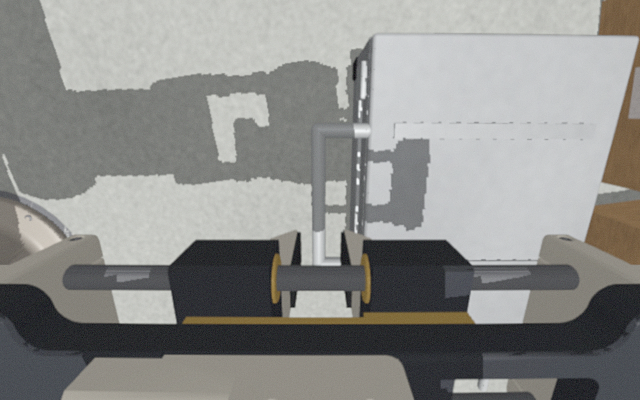

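The wrist view shows the bar (u≈318) centred between the fingers (u≈295–342), clear of the lid edge at u≈358. Next I descend and grip.

Emit:
arm_command(xyz=[[-1,0,-12],[-1,0,-12],[0,0,-12],[0,0,-12],[0,0,-12],[0,0,-12],[0,0,-12],[0,0,-12],[0,0,0],[0,0,0]], spin=[0,0,0,0,0,0,0,0,0,0])

```text
time: 2.95
tool_pos: [0.4544, 0.0655, 0.277]
tool_rot: [-3.141, -0.0, 1.432]
contact_force: [-0.1, 0.2, -0.5]
opening: 0.0242
grip_force: 0.0
```

Emit:
arm_command(xyz=[[0,0,0],[0,0,0],[0,0,0],[0,0,0],[0,0,0],[0,0,0]], spin=[0,0,0,0,0,0], jaw=-1, squeeze=30)

```text
time: 3.55
tool_pos: [0.4544, 0.065, 0.2773]
tool_rot: [-3.141, -0.0, 1.431]
contact_force: [-3.1, 2.9, 6.2]
opening: 0.0113
grip_force: 30.0
```

Run:
```python
import numpy as np
a=np.radians(-8);n=30
th=np.linspace(0,1.3,n+1);x=-240*np.cos(th)-6*np.sin(th)*-1;z=240*np.sin(th)+6*np.cos(th)
d=np.diff(x);dz=np.diff(z)
print([[round(p*np.cos(a),1),round(p*np.sin(a),1),round(q,1)] for p,q in zip(d,dz)])
```

```text
[[np.float64(0.5), np.float64(-0.1), np.float64(10.4)], [np.float64(0.9), np.float64(-0.1), np.float64(10.4)], [np.float64(1.4), np.float64(-0.2), np.float64(10.3)], [np.float64(1.8), np.float64(-0.3), np.float64(10.2)], [np.float64(2.2), np.float64(-0.3), np.float64(10.2)], [np.float64(2.7), np.float64(-0.4), np.float64(10.0)], [np.float64(3.1), np.float64(-0.4), np.float64(9.9)], [np.float64(3.5), np.float64(-0.5), np.float64(9.8)], [np.float64(3.9), np.float64(-0.6), np.float64(9.6)], [np.float64(4.4), np.float64(-0.6), np.float64(9.4)], [np.float64(4.8), np.float64(-0.7), np.float64(9.2)], [np.float64(5.1), np.float64(-0.7), np.float64(9.0)], [np.float64(5.5), np.float64(-0.8), np.float64(8.8)], [np.float64(5.9), np.float64(-0.8), np.float64(8.5)], [np.float64(6.3), np.float64(-0.9), np.float64(8.3)], [np.float64(6.6), np.float64(-0.9), np.float64(8.0)], [np.float64(6.9), np.float64(-1.0), np.float64(7.7)], [np.float64(7.3), np.float64(-1.0), np.float64(7.4)], [np.float64(7.6), np.float64(-1.1), np.float64(7.0)], [np.float64(7.9), np.float64(-1.1), np.float64(6.7)], [np.float64(8.2), np.float64(-1.1), np.float64(6.4)], [np.float64(8.4), np.float64(-1.2), np.float64(6.0)], [np.float64(8.7), np.float64(-1.2), np.float64(5.6)], [np.float64(8.9), np.float64(-1.3), np.float64(5.2)], [np.float64(9.1), np.float64(-1.3), np.float64(4.8)], [np.float64(9.3), np.float64(-1.3), np.float64(4.4)], [np.float64(9.5), np.float64(-1.3), np.float64(4.0)], [np.float64(9.7), np.float64(-1.4), np.float64(3.6)], [np.float64(9.8), np.float64(-1.4), np.float64(3.2)], [np.float64(9.9), np.float64(-1.4), np.float64(2.7)]]
```

Emit:
arm_command(xyz=[[0.5,-0.1,10.4],[0.9,-0.1,10.4],[1.4,-0.2,10.3],[1.8,-0.3,10.2],[2.2,-0.3,10.2],[2.7,-0.4,10],[3.1,-0.4,9.9],[3.5,-0.5,9.8],[3.9,-0.6,9.6],[4.4,-0.6,9.4],[4.8,-0.7,9.2],[5.1,-0.7,9],[5.5,-0.8,8.8],[5.9,-0.8,8.5],[6.3,-0.9,8.3]], spin=[0,0,0,0,0,0,0,0,0,0,0,0,0,0,0])

```text
time: 5.05
tool_pos: [0.5051, 0.0578, 0.4216]
tool_rot: [-3.135, -0.0, 1.431]
contact_force: [-11.7, 5.1, 2.0]
opening: 0.0109
grip_force: 30.0
```

Emit:
arm_command(xyz=[[6.6,-0.9,8],[6.9,-1,7.7],[7.3,-1,7.4],[7.6,-1.1,7],[7.9,-1.1,6.7],[8.2,-1.1,6.4],[8.4,-1.2,6],[8.7,-1.2,5.6],[8.9,-1.3,5.2],[9.1,-1.3,4.8],[9.3,-1.3,4.4],[9.5,-1.3,4],[9.7,-1.4,3.6],[9.8,-1.4,3.2],[9.9,-1.4,2.7],[0,0,0],[0,0,0]], spin=[0,0,0,0,0,0,0,0,0,0,0,0,0,0,0,0,0])

```text
time: 6.75
tool_pos: [0.6343, 0.0395, 0.5068]
tool_rot: [3.136, -0.001, 1.431]
contact_force: [-1.4, 3.3, 6.6]
opening: 0.0108
grip_force: 30.0
```

Emit:
arm_command(xyz=[[0,0,0],[0,0,0],[0,0,0],[0,0,0],[0,0,10],[0,0,15],[0,0,15],[0,0,20]], spin=[0,0,0,0,0,0,0,0], jaw=-0.4)

```text
time: 7.55
tool_pos: [0.6344, 0.0393, 0.5642]
tool_rot: [-3.141, 0.0, 1.431]
contact_force: [0.8, 0.4, -0.1]
opening: 0.0272
grip_force: 0.0
```

Run:
```python
from h import *
o=observe();print(o['tool_pos'],o['time'])
a=np.radians(-8);R=np.array([[np.cos(a),-np.sin(a)],[np.sin(a),np.cos(a)]]);C=np.array([.595,.045])
t=cam('top');s=cam('scene');np.savez('/tmp/b.npz',tP=t['P'],sP=s['P'],ti=t['img'],si=s['img'])
for n,c in(('top',t),('scene',s)):
    P=c['P'];Q=(P[...,:2]-C)@R;z=P[...,2]
    m=(abs(Q[...,1])<.11)&(z>.15)&(z<.30)&(abs(Q[...,0])<.14)
    q=np.c_[Q[m],z[m]];print(n,m.sum())
    if m.sum()>20:
        u,sv,vt=np.linalg.svd(q-q.mean(0),full_matrices=False);print(q.mean(0),vt[2],sv)
    m=(Q[...,1]>-.21)&(Q[...,1]<-.19)&(z>.13)&(z<.3)&(abs(Q[...,0])<.15)
    print('pin',m.sum(),np.median(np.c_[Q[m],z[m]],axis=0))
k=np.vstack([cv2.resize(t['img'][140:250,300:400],(600,660))[:300*2],]) 
i1=cv2.resize(t['img'][150:240,330:400],(560,600),interpolation=cv2.INTER_CUBIC)
cv2.imwrite('pics/c2.png',i1[...,::-1])
```

```text
[0.63443134 0.03930165 0.56416032] 7.55
top 60
[ 0.0591579  -0.01689841  0.25351989] [9.65063932e-01 5.88145409e-04 2.62013857e-01] [0.71449952 0.25652146 0.00102926]
pin 26 [ 0.08004946 -0.20135472  0.17061282]
scene 1932
[ 0.07886831 -0.00545623  0.22701734] [9.64472952e-01 1.07947768e-04 2.64181591e-01] [2.75468985 1.94689321 0.06942765]
pin 22 [ 0.08398183 -0.20057727  0.1709829 ]
```

View pics/c2.png

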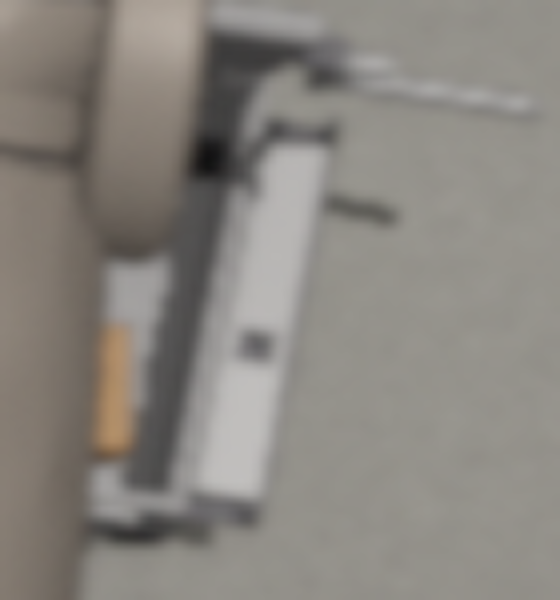

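The crop shows the raised lid, the rod hanging back with its pin at crop (330–530, 65–105), and the hole as a dark patch at crop (256,346) on the sill.

Run:
```python
from h import *
a=np.radians(-8);R=np.array([[np.cos(a),-np.sin(a)],[np.sin(a),np.cos(a)]]);C=np.array([.595,.045])
d=np.load('/tmp/b.npz');c=cam('top')
def ray(u,v,z):
    p=c['P'][0,0]; 
    r=cv2.remap(c['ray'].astype(np.float32),np.float32([[u]]),np.float32([[v]]),1)[0,0].astype(float)
    X=c['o']+r*(z-c['o'][2])/r[2];return (X[:2]-C)@R*1000
g=cv2.cvtColor(c['img'],cv2.COLOR_RGB2GRAY).astype(float)
w=(g[195:210,356:369]<125); ys,xs=np.nonzero(w);wt=125-g[195:210,356:369][w]
u0,v0=356+np.average(xs,weights=wt),195+np.average(ys,weights=wt);print('hole',u0,v0,ray(u0,v0,.09),len(xs))
print('front',ray(330+235/8,150+500*.15,.09),'back',ray(330+303/8,150+138*.15,.09))
print('pin tip',ray(330+535/8,150+105*.15,.17))
W=lambda x,y:(C+R@np.array([x,y])/1000)*1000
print('TCP over pin',W(83,-202),'now',observe()['tool_pos'])
```

```text
hole 361.6326530612245 201.19387755102042 [ -19.09835205 -138.63878334] 9
front [ -90.87659143 -143.74249674] back [  77.72176351 -141.87673634]
pin tip [  81.4915602  -212.69965496]
TCP over pin [ 649.07928331 -166.58551727] now [0.63430444 0.03931269 0.56499215]
```

Emit:
arm_command(xyz=[[2,-25.5,0],[2,-25.5,0],[2,-25.5,0],[2,-25.5,0],[2,-25.5,0],[2,-25.5,0],[2,-25.5,0],[1,-25.5,0],[0,0,-30],[0,0,-30],[0,0,-30],[0,0,-30],[0,0,-20],[0,0,-20],[0,0,0]], spin=[0,0,0,0,0,0,0,0,0,0,0,0,0,0,0], jaw=0)

```text
time: 9.2
tool_pos: [0.6489, -0.1645, 0.399]
tool_rot: [-3.134, -0.002, 1.431]
contact_force: [-0.5, 0.7, 0.3]
opening: 0.0457
grip_force: 0.0
```

Run:
```python
from h import *
c=cam('wrist');save(c,'w2.png')
a=np.radians(-8);R=np.array([[np.cos(a),-np.sin(a)],[np.sin(a),np.cos(a)]]);C=np.array([.595,.047])
P=c['P'];Q=(P[...,:2]-C)@R;z=P[...,2]
m=(Q[...,1]<-.16)&(Q[...,1]>-.23)&(z>.14)&(z<.2)&(abs(Q[...,0]-.08)<.05)
print(m.sum(),np.percentile(np.c_[Q[m],z[m]],[2,50,98],axis=0)); o=observe();t=o['tool_pos'];print(t,(t[:2]-C)@R)
```

```text
905 [[ 0.07761302 -0.21496923  0.16522654]
 [ 0.08230084 -0.1870422   0.16859544]
 [ 0.08704997 -0.16119085  0.17038871]]
[ 0.64918709 -0.16456796  0.40131427] [ 0.08310431 -0.20196761]
```

View pics/w2.png

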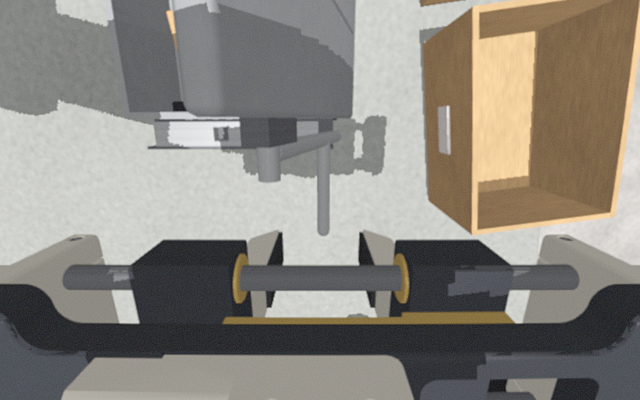

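The wrist view shows the pin (u≈323, v 130–235) standing between the open fingers (u≈265–375). The hole is visible on the sill at (220,132).

Emit:
arm_command(xyz=[[0,0,-15],[0,0,-15],[0,0,-15],[0,0,-15],[-1,0,-12],[0,0,-5],[0,0,0],[0,0,0]], spin=[0,0,0,0,0,0,0,0])

```text
time: 10.05
tool_pos: [0.6487, -0.1647, 0.3273]
tool_rot: [3.14, 0.0, 1.431]
contact_force: [0.4, 0.4, 0.2]
opening: 0.046
grip_force: 0.0
```

Emit:
arm_command(xyz=[[0,0,0],[0,0,0],[0,0,0],[0,0,0],[0,0,0],[0,0,0],[0,0,0]], spin=[0,0,0,0,0,0,0], jaw=-1, squeeze=25)

```text
time: 10.75
tool_pos: [0.6485, -0.1646, 0.3265]
tool_rot: [3.141, 0.0, 1.431]
contact_force: [0.2, -0.0, 0.1]
opening: 0.0089
grip_force: 25.0
```

```bash
cat > path.py <<'E'
from h import *
from scipy.optimize import brentq
a=np.radians(-8)
piv=lambda t:np.array([100-150*np.cos(t),110.5+150*np.sin(t)])
def pt(t,p,L): return piv(t)+L*np.array([np.cos(t+p),-np.sin(t+p)])
def foot(fx,fz):  # lid/rod angles with foot at (fx,fz), rod hanging below pivot
    t=brentq(lambda t:np.hypot(*(piv(t)-[fx,fz]))-137,.5,1.3)
    d=np.array([fx,fz])-piv(t); return t,np.arctan2(-d[1],d[0])-t
def rows(pins): return [[round(float(v),1) for v in (x*np.cos(a),x*np.sin(a),z)] for x,z in np.diff(np.array(pins),axis=0)]
E
python3 - <<'E'
from path import *
t0=1.303; tf,pf=foot(2,94); print('land',tf,pf,pt(tf,pf,92),pt(tf,pf,137))
p1=0.3
A=[pt(t0,p,92) for p in np.linspace(0,p1,5)]
B=[pt(t0+(tf-t0)*s,p1+(pf-p1)*s,92) for s in np.linspace(0,1,19)]
print(A[0]);print(rows(A));print(rows(B))
print([pt(t0+(tf-t0)*s,p1+(pf-p1)*s,137).round() for s in np.linspace(0,1,7)])
E
```

```text
land 0.9300395960714258 0.7015947195809602 [  4.73602098 138.91674731] [ 2. 94.]
[ 84.65279663 166.43266799]
[[-6.7, 0.9, -1.6], [-6.7, 0.9, -1.1], [-6.8, 1.0, -0.6], [-6.8, 1.0, -0.0]]
[[-3.1, 0.4, -0.8], [-3.1, 0.4, -0.9], [-3.1, 0.4, -1.0], [-3.0, 0.4, -1.0], [-3.0, 0.4, -1.1], [-3.0, 0.4, -1.2], [-3.0, 0.4, -1.2], [-3.0, 0.4, -1.3], [-2.9, 0.4, -1.3], [-2.9, 0.4, -1.4], [-2.9, 0.4, -1.4], [-2.8, 0.4, -1.5], [-2.8, 0.4, -1.6], [-2.8, 0.4, -1.6], [-2.7, 0.4, -1.7], [-2.7, 0.4, -1.7], [-2.7, 0.4, -1.8], [-2.6, 0.4, -1.8]]
[array([ 56., 118.]), array([ 46., 116.]), array([ 37., 112.]), array([ 28., 108.]), array([ 19., 104.]), array([10., 99.]), array([ 2., 94.])]
```

Emit:
arm_command(xyz=[[-3.4,0.5,-0.8],[-3.3,0.4,-0.8],[-3.4,0.5,-0.6],[-3.3,0.4,-0.5],[-3.4,0.5,-0.3],[-3.4,0.5,-0.3],[-3.4,0.5,0],[-3.4,0.5,0],[-3.1,0.4,-0.8],[-3.1,0.4,-0.9],[-3.1,0.4,-1],[-3,0.4,-1],[-3,0.4,-1.1],[-3,0.4,-1.2],[0,0,0]], spin=[0,0,0,0,0,0,0,0,0,0,0,0,0,0,0])

```text
time: 12.25
tool_pos: [0.6027, -0.1583, 0.3174]
tool_rot: [-3.141, -0.0, 1.431]
contact_force: [0.7, 0.5, -1.2]
opening: 0.009
grip_force: 25.0
```

Emit:
arm_command(xyz=[[-3,0.4,-1.2],[-3,0.4,-1.3],[-2.9,0.4,-1.3],[-2.9,0.4,-1.4],[-2.9,0.4,-1.4],[-2.8,0.4,-1.5],[-2.8,0.4,-1.6],[-2.8,0.4,-1.6],[-2.7,0.4,-1.7],[-2.7,0.4,-1.7],[-2.7,0.4,-1.8],[-2.6,0.4,-1.8],[0,0,0],[0,0,0]], spin=[0,0,0,0,0,0,0,0,0,0,0,0,0,0])

```text
time: 13.65
tool_pos: [0.569, -0.1536, 0.2984]
tool_rot: [-3.14, -0.0, 1.431]
contact_force: [0.8, 0.6, -4.0]
opening: 0.009
grip_force: 25.0
```

Run:
```python
from h import *
o=observe();t=o['tool_pos'];print(t,o['contact_force'],o['time'])
a=np.radians(-8);R=np.array([[np.cos(a),-np.sin(a)],[np.sin(a),np.cos(a)]]);C=np.array([.595,.047])
print((t[:2]-C)@R,t[2]-.159)
c=cam('scene');P=c['P'];Q=(P[...,:2]-C)@R;z=P[...,2]
m=(abs(Q[...,1])<.11)&(z>.16)&(z<.28)&(abs(Q[...,0])<.14)
q=np.c_[Q[m],z[m]];u,sv,vt=np.linalg.svd(q-q.mean(0),full_matrices=False);print(q.mean(0),vt[2],'theta',np.arccos(abs(vt[2][2])),sv)
i=cv2.resize(c['img'][200:320,240:400],(800,600),interpolation=cv2.INTER_CUBIC);cv2.imwrite('pics/s2.png',i[...,::-1])
```

```text
[ 0.56895365 -0.15363271  0.29838804] [ 0.79087605  0.55581503 -4.04209854] 13.65
[ 0.0021298  -0.20230511] 0.13938804222163012
[ 0.02804673 -0.00212743  0.22043367] [7.84233705e-01 4.87750233e-04 6.20465355e-01] theta 0.9014603740939976 [3.36591636 2.30186239 0.12910441]
```

View pics/s2.png

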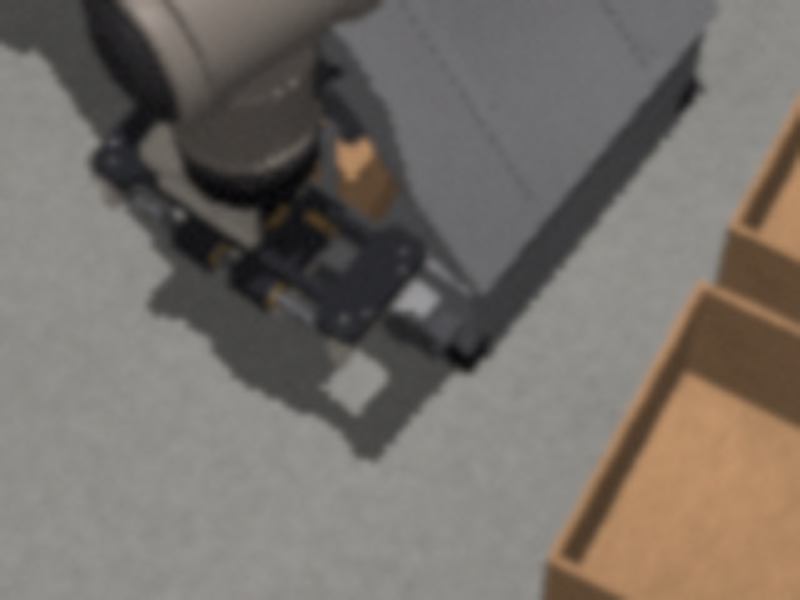

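The scene crop shows the lid half down at about 0.90 rad, with the gripper holding the pin over the sill. The foot should be 2–4 mm above it.

Emit:
arm_command(xyz=[[0,0,-0.5],[0,0,-0.5],[0,0,-0.5],[0,0,0]], spin=[0,0,0,0])

```text
time: 14.1
tool_pos: [0.5694, -0.1536, 0.2974]
tool_rot: [3.141, 0.0, 1.431]
contact_force: [-0.3, 0.9, -1.6]
opening: 0.0091
grip_force: 25.0
```

Emit:
arm_command(xyz=[[0,0,-0.5],[0,0,-0.5],[0,0,0]], spin=[0,0,0])

```text
time: 14.4
tool_pos: [0.5694, -0.1536, 0.2963]
tool_rot: [3.142, 0.0, 1.431]
contact_force: [0.1, 1.0, -1.0]
opening: 0.0092
grip_force: 25.0
```

Emit:
arm_command(xyz=[[0,0,-0.5],[0,0,-0.5],[0,0,0]], spin=[0,0,0])

```text
time: 14.7
tool_pos: [0.5694, -0.1536, 0.2959]
tool_rot: [3.141, 0.0, 1.431]
contact_force: [-2.6, 2.0, 4.1]
opening: 0.009
grip_force: 25.0
```

The foot is on the sill. I'll loosen the fingers into a cage around the pin so that it can drop freely.

Emit:
arm_command(xyz=[[0,0,0.5],[0,0,0],[0,0,0],[0,0,0],[0,0,0]], spin=[0,0,0,0,0], jaw=-0.6, squeeze=10)

```text
time: 15.2
tool_pos: [0.5694, -0.1537, 0.2957]
tool_rot: [3.142, 0.0, 1.431]
contact_force: [0.3, 0.1, -0.2]
opening: 0.0185
grip_force: 0.0
```

```bash
cat > lid.py <<'E'
from h import *
def lid():
    o=observe();t=o['tool_pos']
    a=np.radians(-8);R=np.array([[np.cos(a),-np.sin(a)],[np.sin(a),np.cos(a)]]);C=np.array([.595,.047])
    c=cam('scene');P=c['P'];Q=(P[...,:2]-C)@R;z=P[...,2]
    m=(abs(Q[...,1])<.11)&(z>.16)&(z<.27)&(abs(Q[...,0])<.14)
    q=np.c_[Q[m],z[m]];vt=np.linalg.svd(q-q.mean(0),full_matrices=False)[2]
    print('grip chest',(t[:2]-C)@R,t[2]-.159,'F',o['contact_force'].round(1),'theta',np.arccos(abs(vt[2][2])).round(3),'t',o['time'])
    return c
E
python3 -c "
from lid import *
lid()"
```

```text
grip chest [ 0.00259108 -0.20234631] 0.13671113229366652 F [ 0.3  0.1 -0.2] theta 0.877 t 15.2
```

Emit:
arm_command(xyz=[[-1,0.14,0],[-1,0.14,0],[-1,0.14,0],[-1,0.14,0],[-1,0.14,0],[-1,0.14,0],[-1,0.14,0],[-1,0.14,0]], spin=[0,0,0,0,0,0,0,0])

```text
time: 16.05
tool_pos: [0.5613, -0.1525, 0.2958]
tool_rot: [3.142, 0.0, 1.431]
contact_force: [1.8, -0.4, -1.8]
opening: 0.0181
grip_force: 0.9
```

Emit:
arm_command(xyz=[[-1,0.14,0],[-1,0.14,0],[-1,0.14,0],[-1,0.14,0],[-1,0.14,0]], spin=[0,0,0,0,0])

```text
time: 16.55
tool_pos: [0.5563, -0.1518, 0.2959]
tool_rot: [3.142, 0.0, 1.431]
contact_force: [1.4, 0.3, -0.9]
opening: 0.0181
grip_force: 0.6
```

```bash
python3 -c "
from lid import *
lid()"
```

```text
grip chest [-0.01070332 -0.20227109] 0.13685400533350525 F [ 1.4  0.3 -0.9] theta 0.872 t 16.55
```

Emit:
arm_command(xyz=[[-0.8,0.1,0],[-0.8,0.1,0],[-0.8,0.1,0],[-0.8,0.1,0]], spin=[0,0,0,0])

```text
time: 17.0
tool_pos: [0.553, -0.1514, 0.2958]
tool_rot: [-3.141, -0.0, 1.431]
contact_force: [-0.0, 0.4, -0.7]
opening: 0.0184
grip_force: 0.0
```

```bash
python3 -c "
from lid import *
lid()"
```

```text
grip chest [-0.01395474 -0.20231017] 0.13683813265503822 F [-0.   0.4 -0.7] theta 0.858 t 17.0
```

Emit:
arm_command(xyz=[[-0.8,0.1,0],[-0.8,0.1,0],[-0.8,0.1,0],[0,0,0]], spin=[0,0,0,0])

```text
time: 17.45
tool_pos: [0.5507, -0.1511, 0.2959]
tool_rot: [-3.142, -0.0, 1.431]
contact_force: [0.4, -0.0, -1.0]
opening: 0.0184
grip_force: 0.0
```

```bash
python3 -c "
from lid import *
lid()"
```

```text
grip chest [-0.01634382 -0.20235862] 0.13685928727687283 F [ 0.4 -0.  -1. ] theta 0.739 t 17.45
```

The lid fell to 0.74 rad and the load on the fingers is gone, so the foot seems to be in the hole. I'll open wider, retreat upward and check.

Emit:
arm_command(xyz=[[0,0,0],[0,0,0],[0,0,0]], spin=[0,0,0])

```text
time: 17.8
tool_pos: [0.5508, -0.1511, 0.2958]
tool_rot: [3.142, -0.0, 1.431]
contact_force: [-0.7, 0.2, 0.5]
opening: 0.0186
grip_force: 0.0
```

Run:
```python
from lid import *
lid();c=cam('wrist');save(c,'w3.png')
```

```text
grip chest [-0.01621259 -0.20234082] 0.13683176464947935 F [-0.7  0.2  0.5] theta 0.741 t 17.8
```

View pics/w3.png

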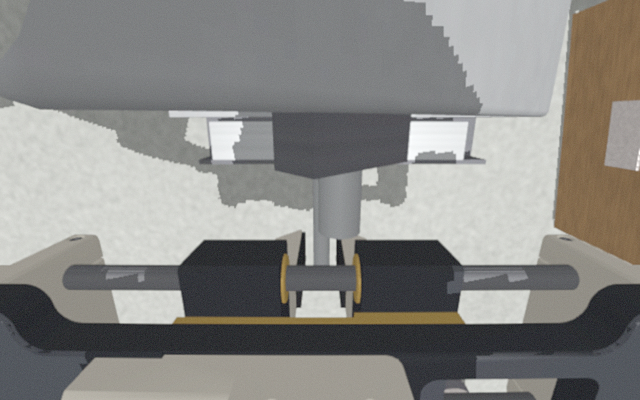

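The wrist view shows the pin loose between the fingers (u≈325) and the lid steady at 0.74 rad. Next I retreat straight up.

Emit:
arm_command(xyz=[[0,0,0],[0,0,0],[0,0,5],[0,0,10],[0,0,15],[0,0,20],[0,0,25],[0,0,25],[0,0,25],[0,-20,25],[0,-25,0],[0,-25,0],[0,-25,0],[0,0,0]], spin=[0,0,0,0,0,0,0,0,0,0,0,0,0,0], jaw=-0.4)

```text
time: 19.3
tool_pos: [0.5503, -0.2487, 0.4464]
tool_rot: [3.141, 0.001, 1.428]
contact_force: [0.6, 1.2, -0.6]
opening: 0.0276
grip_force: 0.0
```

Run:
```python
from lid import *
c=lid();t=cam('top')
i=np.hstack([cv2.resize(c['img'][190:310,260:380],(400,400)),cv2.resize(t['img'][140:250,280:390],(400,400))])
cv2.imwrite('pics/fin.png',i[...,::-1])
```

```text
grip chest [-0.00309665 -0.29904177] 0.2874096179304244 F [ 0.6  1.2 -0.6] theta 0.74 t 19.3
```

View pics/fin.png

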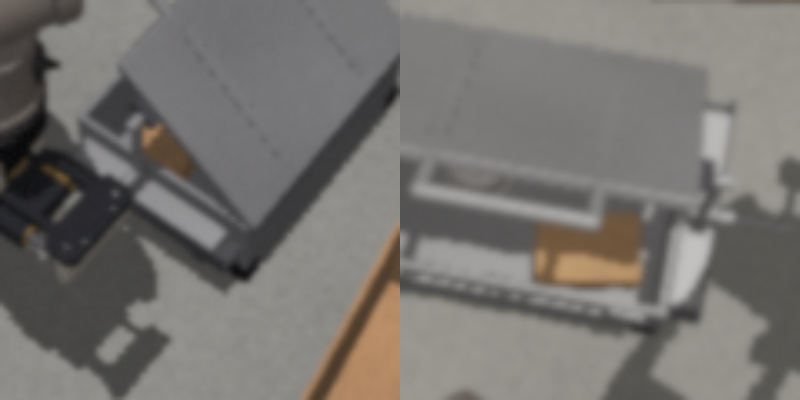

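The lid stands steady at 0.74 rad on the rod, the gripper is clear of it, and the carton and tin are inside the chest.

```bash
python3 -c "
from cell import *
print(hand_in())"
```

```text
the job is handed in; nothing more can be done
None
```

The chest is open, with the lid resting at about 0.74 rad on the prop rod and its foot in the sill hole. The gripper is clear, the carton and tin in the chest look undisturbed, and the job was handed in at about 19 s.

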